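Slide the brass blank out over the edge, pick it up and seat it in the filing cradle

TASK

The brass blank lies flush in the channel of the wooden supply block, where no gripper can get hold of it: press lightly on its top face and slide it out of the open front, flat on the wood, until enough overhangs to take hold of, but not so far that it tips. Then pick it up by the overhanging end, lay it flat in the steel filing cradle with its far end pushed right up against the cradle's end stop, and let go. Never press the blank on the wood with more than 20 N or on the cradle with more than 25 N, do not let it fall, and leave the jar, the round tin and the cream case where they are.

Things in the scene. Friction and masses are not known exactly. Their poses are not given: they have to be found in the camera images.
- blank_mid (a point): centre (also of the thickness) of the brass blank, a flat plate 120 mm long (its x axis), 48 mm wide (y), 4 mm thick (z up), 130 to 260 g. At the start it lies in the block's channel, x axes nearly parallel and pointing the same way, centred within 2 mm. It tips off when its centre passes the block's front edge or when it is pressed in front of that edge.
- feeder: the dark wooden supply block, fixed, 136 long (x), 72 wide, 50 mm high; origin at its underside, x horizontal to its closed rear; it opens to -x. Channel floor 46 mm above the origin, 52 wide about y = 0, from the front edge and face of the block at x = -62 to the rear wall at x = +62 mm; rails and rear wall are 4 mm high, flush with the blank's top. Free space down to the bench in front.
- cradle: the dark steel filing cradle, fixed; origin at its underside, x horizontal towards its end stop. Floor 46 mm above the origin, from its front edge at x = -48 to the stop's face at x = +30 mm; stop 22 mm high above the floor. Walls at y = -27.5 and +27.5 mm (inner faces), 13 mm high. A seated blank is parallel to x, centred at x = -30 mm, and sticks out 42 mm in front.
- jar_burs: small brown jar with black cap, 40 mm wide, 60 mm high, a bystander; origin under its centre
- wax_tin: round tin, 64 mm wide, 20 mm high, a bystander; origin under its centre
- cream_case: cream plastic case, 36x104x24 mm, a bystander; origin under its centre
- blank: the same blank; origin at the centre of its underside, axes as for blank_mid. Friction about 0.42 on the waxed wood of the block and 0.6 on the steel; a fingertip on its top face grips better than the wax does (about 0.6 or more), so a sustained press of about 10 to 13 N drags it along; below about 6 N the finger may slip
Things that resemble listed ones, but are neither listed nor needed, are in the scene too. Leave any turquoise look-alike of the cradle alone.

How it is judged:
By the outcome, as a careful person would: the job done as asked, in the order asked, and still so for the second after the job is handed in, with the robot touching nothing.
It also fails if it takes over 72 s, if anything falls off the work surface, if the arm or the gripper's body presses on something with over 40 N, if the wrist force passes 120 N, or if a joint passes its speed limit or range.

ROBOT

A 6-joint arm with a two-finger parallel gripper is mounted at the origin on a cart in front of the work surface, level with it; the furniture and walls round the work are solid. World frame = base frame: x ahead of the robot, y to its left, z up, the work surface at z = 0. Lengths are in m, angles in degrees, forces in N, time in s.
With the tool pointing down it reaches from about 0.4 to 0.825 m from the base axis. Payload 7 kg.
Tool frame: the origin (TCP) lies midway between the tips of the shut fingers; the grasp point (between the pads) lies 19 mm behind it (ctrl.hold_point_z is the distance from the TCP to the grasp point, in m); z points along the fingers, y is the line along which they close (so a half turn about z gives the same grasp; the last joint's range is limited). The gripper opens to 88 mm and grips with 3 to 60 N. Pads are 19 mm wide; open, the fingers measure 130 mm over their backs; the gripper's body (78 mm by 193 mm) begins 47 mm behind the grasp point.
Start: joints at [-56.774, 20.546, 0.682, 0, -70.136, -16.507], TCP at [0.194, -0.646, 0.227] pointing down, gripper open.
Joint ranges: [-176.03, 176.03], [-82.01, 121.73], [-58.28, 71.71], [-173.87, 95.51], [-174.79, -0.11], [-173.66, 173.66]. Speed limits (degrees/s): [136.94, 136.94, 172.46, 180, 180, 180].

INTERFACE

Orientations are given as [roll, pitch, yaw] about the fixed x, y, z axes, in that order (R = Rz(yaw) Ry(pitch) Rx(roll)).
In Python, from plant import ctrl gives the robot as it stands.
- The arm moves only by the tool apply_moves, never from a script. Its argument "deltas" is a list of rows, each an object with "fingers": the finger opening in mm, from 0 to 87.6; "delta_pos": the shift along the tool's x, y, z in mm, a list of three; "angular": the turn, a rotation vector about the tool's x, y, z in degrees, a list of three. A call has 1 to 10 rows; each row is the pose to reach, as a shift and turn from the pose commanded when the call began, along the tool's axes at that moment; what a row does not reach only later rows make up. A row lasts 1/10 s, in which the tool goes at most 50 mm and 8.59 degrees, less where a joint would pass 70% of its speed; a pose out of reach is approached as far as the arm can. A call with a gripper value outside its range is refused whole. The fingers move at their own pace and stop on an object; the grip force is fixed at half the most. Time passes only in rows, so rows that repeat a pose let the fingers close. It gives the time, the measured TCP pose, the force, the opening and the grip force at its end, in the units of the state.
- ctrl.get_obs(): the state, without advancing time (a new reading comes with each control period).
- ctrl.snapshot(name): name is "scene" or "side" or "wrist"; returns the picture (480x640x3 uint8, red, green, blue); there is no depth.
- ctrl.camera_params(name): a dict with "fx", "fy", "cx", "cy" (pixels), "cam_to_world" (4x4, takes a point from camera to world coordinates); the wrist camera has in their place "mount" (4x4, takes a point from camera to tool coordinates, whose origin is the TCP and whose axes are the flange's). Camera axes: x right, y up, looking along -z (the intrinsics and any distortion apply to the point x, -y, -z); pixel columns grow to the right and rows downward; lengths in m; the calibration is good to about 2 mm. The wrist camera is an equidistant fisheye: a pixel r from the principal point sees the ray r / f radians off the axis. A picture is of the moment at which its call begins: read the wrist's pose just before it. camera_params takes no time and is no camera call.
- ctrl.close_job(): hands the job in; it is judged then, once.
The state is a dict: "clock": time; "joint_pos": joint angles; "qvel": joint speeds; "tau": joint torques, N m; "tool_pos": TCP position; "orientation": TCP orientation; "force": force on the tool from outside, world axes, zero at the start; "moment": the same for the moment, N m; "opening": finger opening in m; "gripper_force": force on a finger pad.
Only numpy, scipy, OpenCV 4.12 (cv2) and the standard library are available. Lean on these libraries where they do the work, as an engineer would, in place of code of your own. Each camera call takes 0.05 s, during which the arm holds its last target. There are 200 camera calls.

## Working session

There is one attempt and no reset: what is moved stays moved. The work goes in short steps, Python scripts to look and compute and a tool call to move; the robot and the scene stay as the last step left them, time stands still between calls to the robot, and variables do not carry over. Pictures are saved under pics/ and viewed, at most 10 in all, crops included, and the job is handed in when it is done.

Besides the shell and the picture viewer there is one more tool, called after "Emit:" in YAML: its name, and indented under it one key for each argument. apply_moves: Moves the arm, as the interface text tells. Its arguments: {"type":"object","properties":{"deltas":{"type":"array"}},"required":["deltas"]}

```bash
mkdir -p pics; ls; python3 - <<'E'
from plant import ctrl
import cv2
for n in ["scene","side"]:
    cv2.imwrite(f"pics/{n}0.png",ctrl.snapshot(n)[:,:,::-1]); p=ctrl.camera_params(n); print(n,{k:(v if k!='cam_to_world' else [[round(x,4) for x in r] for r in v]) for k,v in p.items()})
print(ctrl.camera_params("wrist")); print(ctrl.get_obs(), ctrl.hold_point_z)
E
```

```text
pics
scene {'fx': 457.8257343017866, 'fy': 457.8257343017866, 'cx': 317.5729550291475, 'cy': 243.91448341836139, 'cam_to_world': [[np.float64(-0.668), np.float64(0.4569), np.float64(-0.5873), np.float64(0.041)], [np.float64(-0.7439), np.float64(-0.4305), np.float64(0.5112), np.float64(0.5214)], [np.float64(-0.0193), np.float64(0.7784), np.float64(0.6275), np.float64(0.593)], [np.float64(0.0), np.float64(0.0), np.float64(0.0), np.float64(1.0)]]}
side {'fx': 525.0106555733756, 'fy': 525.0106555733756, 'cx': 320.3728868989385, 'cy': 231.38573487560404, 'cam_to_world': [[np.float64(-0.8341), np.float64(0.2801), np.float64(-0.4751), np.float64(0.0913)], [np.float64(-0.5513), np.float64(-0.4514), np.float64(0.7017), np.float64(0.7675)], [np.float64(-0.018), np.float64(0.8472), np.float64(0.531), np.float64(0.5877)], [np.float64(0.0), np.float64(0.0), np.float64(0.0), np.float64(1.0)]]}
{'fx': 371.64829954431775, 'fy': 371.64829954431775, 'cx': 322.2179790064798, 'cy': 235.4128022444743, 'mount': array([[-8.13773426e-04,  9.55489878e-01,  2.95022762e-01,
         8.06438655e-02],
       [ 9
[... 230 characters left out ...]
00000000e+00]])}
{'clock': 0.1, 'joint_pos': array([-5.67749565e+01,  2.05873442e+01,  6.39663895e-01, -1.75593180e-02,
       -7.01360643e+01, -1.65077151e+01]), 'qvel': array([ 0.060868  , -0.12591225,  0.14278399,  0.09536554, -0.02293391,
       -0.02614438]), 'tau': array([-2.25073003e-03, -5.84162021e+01,  2.93750185e+01,  7.01541245e+00,
        1.01557889e-02, -5.59176624e-05]), 'tool_pos': array([ 0.19402257, -0.64606143,  0.22572166]), 'orientation': array([ 1.79915016e+02, -7.97030493e-03, -1.63288644e+02]), 'force': array([ 0.2407584 ,  0.81712305, -0.69154217]), 'moment': array([ 0.01600661,  0.03462027, -0.01571413]), 'gripper_force': 0.0, 'opening': 0.08785649110594079} 0.0188
```

View pics/scene0.png

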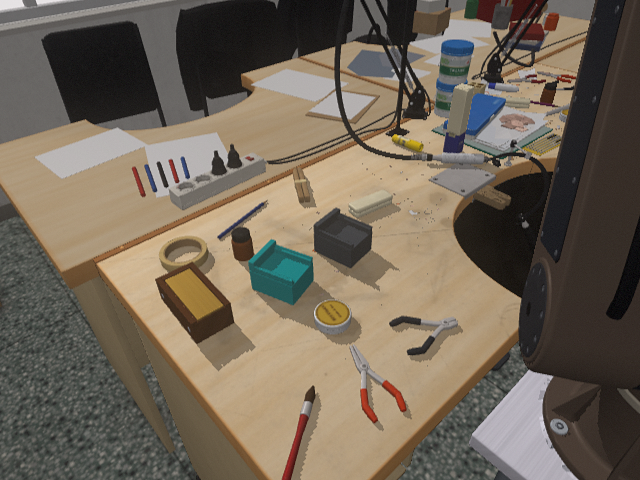

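View pics/side0.png

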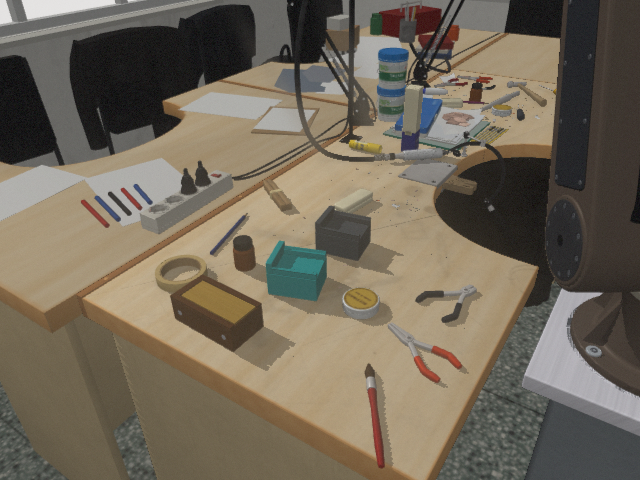

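The scene picture shows the wooden block with the blank at about (195,300). There are two cradle shapes: dark grey at (343,238) and turquoise at (281,270). The task calls for dark steel, so the grey one fits. The jar is at (242,245), the round tin at (333,316) and the cream case at (370,203). I'll confirm with one enlarged crop.

```bash
python3 - <<'E'
import cv2,numpy as np
a=cv2.imread("pics/scene0.png"); b=cv2.imread("pics/side0.png")
r=lambda i,x,y,w,h,s:cv2.resize(i[y:y+h,x:x+w],None,fx=s,fy=s,interpolation=cv2.INTER_CUBIC)
A=r(a,150,255,100,90,4);B=r(b,165,270,100,90,4)
C=r(a,295,190,100,60+30,4)[:,:];D=r(b,295,190,100,90,4)
o=np.vstack([np.hstack([A,B]),np.hstack([C,D])])
o=cv2.resize(o,(660,600)) if 0 else o
cv2.imwrite("pics/crop1.png",cv2.resize(o,(666,600)))
E
```

```text
(no output)
```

View pics/crop1.png

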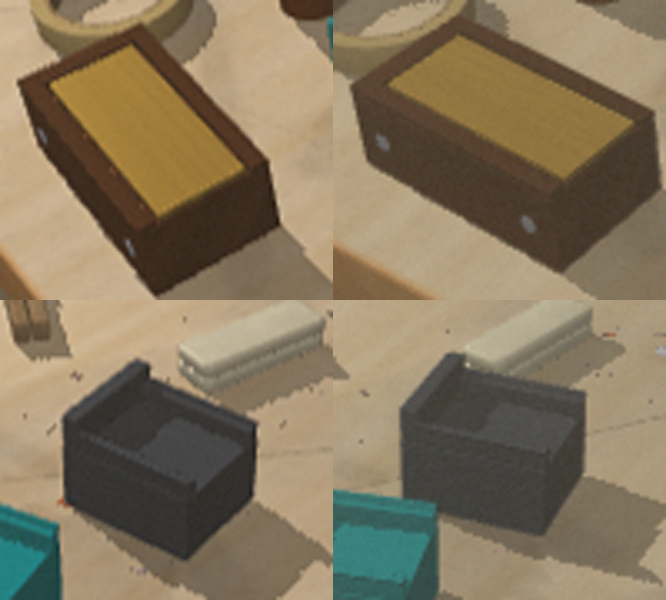

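The crop shows the feeder with its open front towards the lower right, front top corners at about (150,228) and (268,160). The grey cradle is plain dark steel, with its stop at the upper left and open front at the lower right. The turquoise one is the look-alike, so I leave it alone. Next is a coarse localisation.

```bash
cat > h.py <<'E'
import numpy as np,cv2
from plant import ctrl
from scipy.spatial.transform import Rotation as R
def T_tool(o=None):
    o=o or ctrl.get_obs(); T=np.eye(4); T[:3,:3]=R.from_euler('xyz',o['orientation'],degrees=True).as_matrix(); T[:3,3]=o['tool_pos']; return T
def hit(name,u,v,z,T=None):
    p=ctrl.camera_params(name); a=(u-p['cx'])/p['fx']; b=(v-p['cy'])/p['fy']
    if name=='wrist':
        r=np.hypot(a,b); s=np.sin(r)/r if r>1e-9 else 1; d=np.array([a*s,-b*s,-np.cos(r)]); M=T@p['mount']
    else: d=np.array([a,-b,-1.]); M=np.array(p['cam_to_world'],float)
    d=M[:3,:3]@d; c=M[:3,3]; return c+d*(z-c[2])/d[2]
def proj(P,T):   # wrist
    p=ctrl.camera_params('wrist'); q=np.linalg.inv(T@p['mount'])@np.append(P,1); x,y,z=q[0],-q[1],-q[2]
    r=np.hypot(x,y); th=np.arctan2(r,z); return np.array([p['cx']+p['fx']*th*x/r,p['cy']+p['fy']*th*y/r])
def rel(P,T): # world -> tool mm
    return (np.linalg.inv(T)@np.append(P,1))[:3]*1e3
E
python3 - <<'E'
from h import *
k=600/720
A=lambda x,y:(150+x/4/k*1,255+y/4/k)
S=4*k
pts={'F rl':((20,82),(353,88),.05),'F rr':((132,27),(462,18),.05),'F fr':((268,160),(652,112),.05),'F fl':((150,228),(560,192),.05),
'C stopL':((63,415),(402,408),.068),'C stopR':((140,362),(458,354),.068),'C fr':((257,425),(585,393),.059),'C fl':((190,487),(545,450),.059),'C flb':((187,558),(545,535),0)}
for n,(a,b,z) in pts.items():
    oy=0 if n[0]=='F' else 300
    ox,oyy=((150,255),(165,270)) if n[0]=='F' else ((295,190),(295,190))
    print(n,hit('scene',ox[0]+a[0]/S,ox[1]+(a[1]-oy)/S,z).round(3) if 0 else hit('scene',ox[0]+a[0]/S,ox[1]+(a[1]-oy)/S,z).round(3),hit('side',oyy[0]+(b[0]-333)/S,oyy[1]+(b[1]-oy)/S,z).round(3))
for n,a,b,z in [('jar',(242,258),(244,266),0),('tin',(333,313),(361,300),.02),('case',(370,203),(352,202),.024)]: print(n,hit('scene',*a,z).round(3),hit('side',*b,z).round(3))
for n,a,b in [('turqA',(249,278),(267,290)),('turqfl',(293,302),(320,298))]: print(n,hit('scene',*a,0).round(3),hit('side',*b,0).round(3))
E
```

```text
F rl [0.669 0.35  0.05 ] [0.669 0.351 0.05 ]
F rr [0.667 0.285 0.05 ] [0.664 0.281 0.05 ]
F fr [0.532 0.286 0.05 ] [0.534 0.287 0.05 ]
F fl [0.533 0.351 0.05 ] [0.534 0.353 0.05 ]
C stopL [0.582 0.059 0.068] [0.582 0.058 0.068]
C stopR [ 0.59  -0.011  0.068] [ 0.588 -0.012  0.068]
C fr [ 0.506 -0.024  0.059] [ 0.508 -0.025  0.059]
C fl [0.492 0.044 0.059] [0.497 0.042 0.059]
C flb [0.498 0.039 0.   ] [0.496 0.04  0.   ]
jar [0.666 0.178 0.   ] [0.673 0.172 0.   ]
tin [0.422 0.159 0.02 ] [0.421 0.162 0.02 ]
case [ 0.601 -0.123  0.024] [ 0.604 -0.117  0.024]
turqA [0.609 0.202 0.   ] [0.589 0.207 0.   ]
turqfl [0.503 0.181 0.   ] [0.496 0.175 0.   ]
```

```bash
python3 - <<'E'
from h import *
for n,p in {'white tool base':(455,150),'lamp base':(412,115),'yellow':(410,143),'plate':(465,180),'jarblue base':(455,115)}.items(): print(n,hit('scene',*p,0).round(3))
T=T_tool(); print(rel([.52,0,.26],T).round(),rel([.56,.318,.24],T).round())
E
```

```text
white tool base [ 0.643 -0.509  0.   ]
lamp base [ 0.873 -0.609  0.   ]
yellow [ 0.754 -0.454  0.   ]
plate [ 0.533 -0.394  0.   ]
jarblue base [ 0.779 -0.704  0.   ]
[-498.  525.  -34.] [-628.  818.  -13.]
```

Emit:
apply_moves:
  deltas:
    - {"fingers": 0,"delta_pos": [-33,35,-2],"angular": [0,0,2]}
    - {"fingers": 0,"delta_pos": [-66,70,-5],"angular": [0,0,4]}
    - {"fingers": 0,"delta_pos": [-99,105,-8],"angular": [0,0,6]}
    - {"fingers": 0,"delta_pos": [-132,140,-11],"angular": [0,0,8]}
    - {"fingers": 0,"delta_pos": [-165,175,-14],"angular": [0,0,10]}
    - {"fingers": 0,"delta_pos": [-198,210,-17],"angular": [0,0,12]}
    - {"fingers": 0,"delta_pos": [-231,245,-20],"angular": [0,0,14]}
    - {"fingers": 0,"delta_pos": [-264,280,-23],"angular": [0,0,16.7]}
    - {"fingers": 0,"delta_pos": [-297,315,-26],"angular": [0,0,16.7]}
    - {"fingers": 0,"delta_pos": [-330,350,-29],"angular": [0,0,16.7]}

```text
clock: 1.1
tool_pos: [0.4098, -0.2144, 0.2557]
orientation: [180.0, 0.0, -180.0]
force: [1.4, -0.7, -0.3]
opening: 0.0129
gripper_force: 0.0
```

```bash
python3 - <<'E'
from h import *
o=ctrl.get_obs();T=T_tool(o); print(o['clock'],o['tool_pos'],o['orientation'],o['opening'],rel([.5,0.02,.26],T).round(),rel([.5,.318,.26],T).round())
E
```

```text
1.1 [ 0.40977053 -0.21439504  0.25574301] [ 1.79994354e+02  1.87486619e-02 -1.79986203e+02] 0.01285568900894474 [-90. 234.  -4.] [-90. 532.  -4.]
```

Emit:
apply_moves:
  deltas:
    - {"fingers": 0,"delta_pos": [-27,33,7],"angular": [0,0,0]}
    - {"fingers": 0,"delta_pos": [-54,66,15],"angular": [0,0,0]}
    - {"fingers": 0,"delta_pos": [-81,100,23],"angular": [0,0,0]}
    - {"fingers": 0,"delta_pos": [-108,134,31],"angular": [0,0,0]}
    - {"fingers": 0,"delta_pos": [-135,168,39],"angular": [0,0,0]}
    - {"fingers": 0,"delta_pos": [-162,202,47],"angular": [0,0,0]}
    - {"fingers": 0,"delta_pos": [-190,234,55],"angular": [0,0,0]}
    - {"fingers": 0,"delta_pos": [-190,234,55],"angular": [0,0,0]}
    - {"fingers": 0,"delta_pos": [-190,234,55],"angular": [0,0,0]}

```text
clock: 2.0
tool_pos: [0.5992, 0.0185, 0.1992]
orientation: [-180.0, -0.1, -179.9]
force: [0.7, -1.6, 0.3]
opening: 0.0002
gripper_force: 0.0
```

```bash
python3 - <<'E'
from h import *
o=ctrl.get_obs();T=T_tool(o); im=ctrl.snapshot('wrist'); np.save('Tc.npy',T)
cv2.imwrite('pics/wc.png',im[:,:,::-1]); print(o['clock'],o['tool_pos'],o['orientation'],o['qvel'].round(2))
E
```

```text
2.0 [0.59923966 0.01845489 0.19924034] [-1.79960334e+02 -1.37276489e-01 -1.79906366e+02] [-1.23 -2.   -0.89 -0.02 -0.21  0.19]
```

View pics/wc.png

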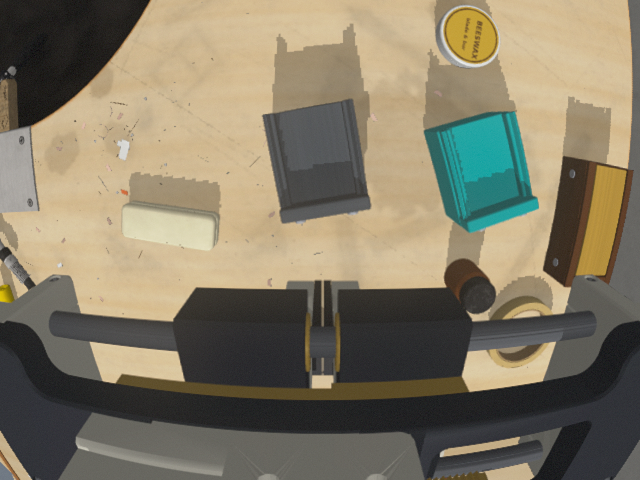

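Emit:
apply_moves:
  deltas:
    - {"fingers": 0,"delta_pos": [-5,40,-5],"angular": [0,0,0]}
    - {"fingers": 0,"delta_pos": [-10,85,-5],"angular": [0,0,0]}
    - {"fingers": 0,"delta_pos": [-15,130,-5],"angular": [0,0,0]}
    - {"fingers": 0,"delta_pos": [-20,175,-5],"angular": [0,0,0]}
    - {"fingers": 0,"delta_pos": [-25,220,0],"angular": [0,0,0]}
    - {"fingers": 0,"delta_pos": [-30,260,0],"angular": [0,0,0]}
    - {"fingers": 0,"delta_pos": [-50,298,0],"angular": [0,0,0]}
    - {"fingers": 0,"delta_pos": [-50,298,0],"angular": [0,0,0]}
    - {"fingers": 0,"delta_pos": [-50,298,0],"angular": [0,0,0]}

```text
clock: 2.95
tool_pos: [0.6491, 0.3154, 0.2003]
orientation: [-180.0, -0.0, -180.0]
force: [-0.0, -0.8, -0.2]
opening: 0.0003
gripper_force: 0.0
```

```bash
python3 - <<'E'
from h import *
o=ctrl.get_obs();T=T_tool(o); im=ctrl.snapshot('wrist'); np.save('Tf.npy',T)
cv2.imwrite('pics/wf.png',im[:,:,::-1]); print(o['clock'],o['tool_pos'],o['orientation'],o['qvel'].round(2))
E
```

```text
2.95 [0.64914385 0.31537537 0.20026508] [-1.79976721e+02 -3.80614334e-02 -1.79980057e+02] [-0.99 -1.54 -1.18  0.07  0.12  0.04]
```

View pics/wf.png

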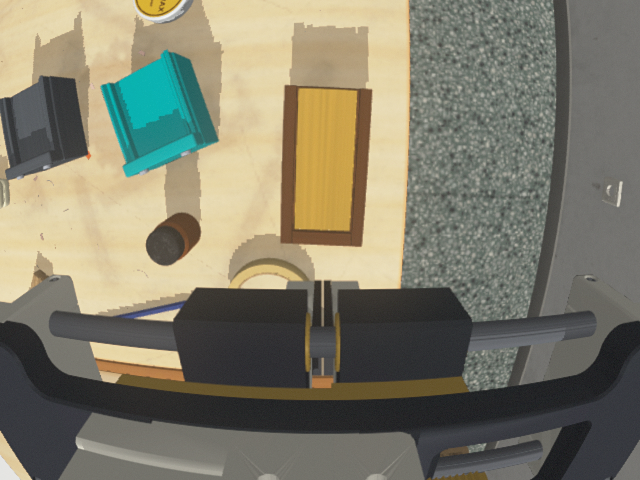

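The wrist pictures show the cradle at about (318,160), stop towards the bottom, and the feeder at about (326,165), front edge at row 88. I'll enlarge both to read the corners.

```bash
python3 - <<'E'
from h import *
a=cv2.imread('pics/wc.png');b=cv2.imread('pics/wf.png')
A=cv2.resize(a[90:235,250:382],None,fx=3,fy=4*600/580*1.0*1 if 0 else 3,interpolation=cv2.INTER_CUBIC)
A=cv2.convertScaleAbs(A,alpha=2.0,beta=10)
B=cv2.resize(b[75:255,270:385],None,fx=3,fy=3,interpolation=cv2.INTER_CUBIC)
o=np.zeros((540,745,3),np.uint8); o[:A.shape[0],:A.shape[1]]=A; o[:B.shape[0],400:400+B.shape[1]]=B
cv2.imwrite('pics/crop2.png',o)
hs=cv2.cvtColor(b,cv2.COLOR_BGR2HSV); m=cv2.inRange(hs,(15,120,110),(30,255,255)); m[:80]=0;m[255:]=0;m[:,:280]=0;m[:,380:]=0
c=max(cv2.findContours(m,0,2)[0],key=cv2.contourArea); q=cv2.approxPolyDP(c,6,True)[:,0]; print(q.tolist(),cv2.contourArea(c))
T=np.load('Tf.npy'); print([hit('wrist',*p,.05,T).round(4).tolist() for p in q])
E
```

```text
[[299, 87], [294, 228], [349, 231], [357, 90]] 8193.0
[[0.5375, 0.2961, 0.05], [0.6568, 0.2905, 0.05], [0.6596, 0.3381, 0.05], [0.5398, 0.3432, 0.05]]
```

View pics/crop2.png

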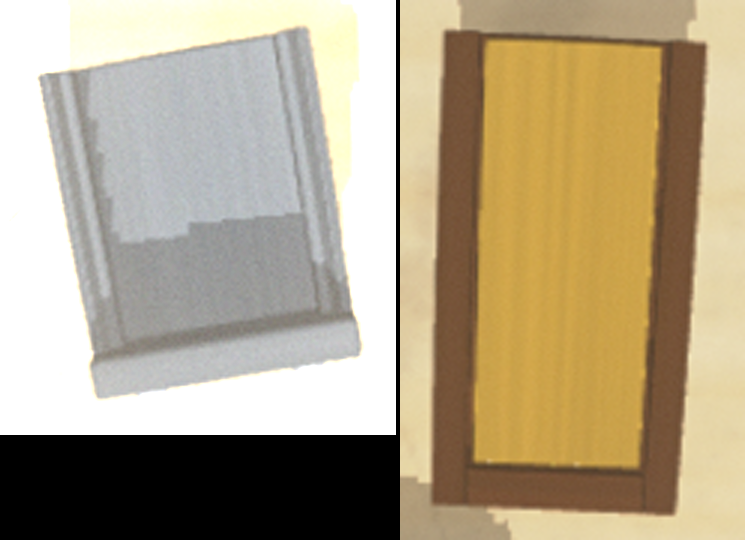

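The crop gives the cradle floor corners at about (88,72), (275,38), (318,309) and (122,343). The feeder corners are at (446,31), (706,44), (675,514) and (432,503). Now I'll fit the poses.

```bash
python3 - <<'E'
from h import *
def fit(L,W):
    L=np.array(L);W=np.array(W)[:,:2];a=L-L.mean(0);b=W-W.mean(0)
    y=np.arctan2((a[:,0]*b[:,1]-a[:,1]*b[:,0]).sum(),(a*b).sum());r=np.array([[np.cos(y),-np.sin(y)],[np.sin(y),np.cos(y)]])
    t=W.mean(0)-r@L.mean(0); return t.round(4),np.degrees(y).round(2),((W-(L@r.T+t))*1e3).round(1).tolist()
T=np.load('Tf.npy')
F=[hit('wrist',270+(x-400)/3,75+y/3,.05,T) for x,y in [(446,31),(706,44),(675,514),(432,503)]]
print('feeder',fit([(-.062,-.036),(-.062,.036),(.074,.036),(.074,-.036)],F))
B=[hit('wrist',x,y,.05,T) for x,y in [(299,87.5),(294,229.5),(349,231.5),(357,90)]]
B=[hit('wrist',270+(x-400)/3,75+y/3,.05,T) for x,y in [(484,38),(663,44),(641,469),(473,464)]]
print('blank',fit([(-.06,-.024),(-.06,.024),(.06,.024),(.06,-.024)],B))
T=np.load('Tc.npy')
C=[hit('wrist',250+x/3,90+y/3,.046,T) for x,y in [(88,72),(275,38),(318,309),(122,343)]]
print('cradle',fit([(-.048,-.0275),(-.048,.0275),(.03,.0275),(.03,-.0275)],C))
W=[hit('wrist',250+x/3,90+y/3,.059,T) for x,y in [(41,75),(305,28)]];print(np.round(W,4))
print('stop top',[hit('wrist',250+x/3,90+y/3,.068,T).round(4).tolist() for x,y in [(95,357),(358,318),(100,397),(359,354)]])
o=ctrl.get_obs();print(o['tool_pos'],o['orientation'],o['clock'])
E
```

```text
feeder (array([0.5987, 0.3174]), np.float64(-2.67), [[0.7, 0.6], [0.7, -0.7], [-0.7, -0.4], [-0.8, 0.5]])
blank (array([0.5989, 0.3173]), np.float64(-2.1), [[-0.1, -0.2], [-0.3, 0.3], [0.1, 0.2], [0.3, -0.3]])
cradle (array([0.552 , 0.0148]), np.float64(8.65), [[0.7, 2.0], [-0.2, -0.9], [-1.1, 0.2], [0.6, -1.3]])
[[ 0.5103 -0.0287  0.059 ]
 [ 0.4982  0.041   0.059 ]]
stop top [[0.5855, -0.0145, 0.068], [0.5747, 0.0554, 0.068], [0.5965, -0.0135, 0.068], [0.5845, 0.0559, 0.068]]
[0.64907102 0.3146583  0.20070355] [-1.79988959e+02 -2.00721437e-02  1.79980872e+02] 3.0
```

Emit:
apply_moves:
  deltas:
    - {"fingers": 0,"delta_pos": [13,1,40],"angular": [0,0,2.4]}
    - {"fingers": 0,"delta_pos": [25,1.5,80],"angular": [0,0,2.4]}
    - {"fingers": 0,"delta_pos": [25,1.5,115],"angular": [0,0,2.4]}
    - {"fingers": 0,"delta_pos": [25,1.5,135],"angular": [0,0,2.4]}
    - {"fingers": 0,"delta_pos": [25,1.5,143],"angular": [0,0,2.4]}
    - {"fingers": 0,"delta_pos": [25,1.5,145],"angular": [0,0,2.4]}
    - {"fingers": 0,"delta_pos": [25,1.5,145],"angular": [0,0,2.4]}
    - {"fingers": 0,"delta_pos": [25,1.5,145],"angular": [0,0,2.4]}

```text
clock: 3.8
tool_pos: [0.6252, 0.3175, 0.0574]
orientation: [179.9, 0.1, 177.6]
force: [-0.0, -0.1, 0.1]
opening: 0.0005
gripper_force: 0.0
```

Emit:
apply_moves:
  deltas:
    - {"fingers": 0,"delta_pos": [0,0,1],"angular": [0,0,0]}
    - {"fingers": 0,"delta_pos": [0,0,2],"angular": [0,0,0]}
    - {"fingers": 0,"delta_pos": [0,0,3],"angular": [0,0,0]}
    - {"fingers": 0,"delta_pos": [0,0,3],"angular": [0,0,0]}
    - {"fingers": 0,"delta_pos": [0,0,3],"angular": [0,0,0]}

```text
clock: 4.3
tool_pos: [0.6243, 0.3173, 0.0525]
orientation: [-180.0, -0.0, 177.6]
force: [0.5, -0.5, 0.7]
opening: 0.0003
gripper_force: 0.0
```

Emit:
apply_moves:
  deltas:
    - {"fingers": 0,"delta_pos": [0,0,0.5],"angular": [0,0,0]}
    - {"fingers": 0,"delta_pos": [0,0,1],"angular": [0,0,0]}
    - {"fingers": 0,"delta_pos": [0,0,1.5],"angular": [0,0,0]}
    - {"fingers": 0,"delta_pos": [0,0,1.5],"angular": [0,0,0]}

```text
clock: 4.7
tool_pos: [0.6243, 0.3172, 0.0509]
orientation: [-180.0, -0.0, 177.6]
force: [-0.0, 0.4, 0.6]
opening: 0.0006
gripper_force: 0.0
```

Emit:
apply_moves:
  deltas:
    - {"fingers": 0,"delta_pos": [0,0,0.5],"angular": [0,0,0]}
    - {"fingers": 0,"delta_pos": [0,0,0.5],"angular": [0,0,0]}

```text
clock: 4.9
tool_pos: [0.6243, 0.3172, 0.0505]
orientation: [-180.0, -0.0, 177.6]
force: [-0.4, 0.3, 0.1]
opening: 0.0003
gripper_force: 0.0
```

Emit:
apply_moves:
  deltas:
    - {"fingers": 0,"delta_pos": [0,0,0.4],"angular": [0,0,0]}
    - {"fingers": 0,"delta_pos": [0,0,0.4],"angular": [0,0,0]}

```text
clock: 5.1
tool_pos: [0.6244, 0.3173, 0.0504]
orientation: [180.0, 0.0, 177.6]
force: [-0.9, -0.9, 2.0]
opening: 0.0007
gripper_force: 1.1
```

Emit:
apply_moves:
  deltas:
    - {"fingers": 0,"delta_pos": [0,0,0.3],"angular": [0,0,0]}
    - {"fingers": 0,"delta_pos": [0,0,0.3],"angular": [0,0,0]}

```text
clock: 5.3
tool_pos: [0.6244, 0.3173, 0.0504]
orientation: [180.0, 0.0, 177.6]
force: [-0.9, -0.4, 4.2]
opening: 0.0005
gripper_force: 2.6
```

Emit:
apply_moves:
  deltas:
    - {"fingers": 0,"delta_pos": [0,0,0.4],"angular": [0,0,0]}
    - {"fingers": 0,"delta_pos": [0,0,0.8],"angular": [0,0,0]}
    - {"fingers": 0,"delta_pos": [0,0,0.8],"angular": [0,0,0]}

```text
clock: 5.6
tool_pos: [0.6244, 0.3173, 0.0504]
orientation: [180.0, 0.0, 177.6]
force: [-3.6, -0.7, 9.8]
opening: 0.0005
gripper_force: 5.0
```

Emit:
apply_moves:
  deltas:
    - {"fingers": 0,"delta_pos": [0,0,0.3],"angular": [0,0,0]}
    - {"fingers": 0,"delta_pos": [2,0,0.3],"angular": [0,0,0]}
    - {"fingers": 0,"delta_pos": [4,0,0.3],"angular": [0,0,0]}
    - {"fingers": 0,"delta_pos": [6,0,0.3],"angular": [0,0,0]}
    - {"fingers": 0,"delta_pos": [8,0,0.3],"angular": [0,0,0]}

```text
clock: 6.1
tool_pos: [0.6186, 0.3185, 0.0504]
orientation: [179.9, 0.2, 177.7]
force: [3.9, -0.8, 6.7]
opening: 0.0001
gripper_force: 2.5
```

Emit:
apply_moves:
  deltas:
    - {"fingers": 0,"delta_pos": [0,0,0.8],"angular": [0,0,0]}
    - {"fingers": 0,"delta_pos": [1,0,0.8],"angular": [0,0,0]}
    - {"fingers": 0,"delta_pos": [2,0,0.8],"angular": [0,0,0]}
    - {"fingers": 0,"delta_pos": [4,0,0.8],"angular": [0,0,0]}

```text
clock: 6.5
tool_pos: [0.6155, 0.319, 0.0504]
orientation: [179.8, 0.3, 177.7]
force: [4.9, 0.2, 7.4]
opening: 0.0005
gripper_force: 3.7
```

```bash
cat > bl.py <<'E'
from h import *
o=ctrl.get_obs();T=T_tool(o)
# where is blank's front edge in scene & side cams: yellow mask near the feeder
for n in ['scene','side']:
    im=ctrl.snapshot(n); hs=cv2.cvtColor(im,cv2.COLOR_RGB2HSV); m=cv2.inRange(hs,(15,130,90),(30,255,255))
    x0,y0,x1,y1=(150,255,245,345) if n=='scene' else (165,270,270,350)
    k=np.zeros_like(m);k[y0:y1,x0:x1]=m[y0:y1,x0:x1]
    c=max(cv2.findContours(k,0,2)[0],key=cv2.contourArea)[:,0]
    P=np.array([hit(n,*p,.05)[:2] for p in c]); print(n,len(c),'x',np.percentile(P[:,0],[0,5,100]).round(4),'y',P[:,1].min().round(4),P[:,1].max().round(4))
    cv2.imwrite(f'pics/{n}_{o["clock"]:.1f}.png',im[:,:,::-1])
print(o['tool_pos'].round(4),o['force'].round(1))
E
python3 bl.py; python3 - <<'E'
from h import *
for n in ['scene','side']:
    im=cv2.imread(f'pics/{n}0.png'); m=cv2.inRange(cv2.cvtColor(im,cv2.COLOR_BGR2HSV),(15,130,90),(30,255,255))
    x0,y0,x1,y1=(150,255,245,345) if n=='scene' else (165,270,270,350)
    k=np.zeros_like(m);k[y0:y1,x0:x1]=m[y0:y1,x0:x1];c=max(cv2.findContours(k,0,2)[0],key=cv2.contourArea)[:,0]
    P=np.array([hit(n,*p,.05)[:2] for p in c]); print(n,len(c),'x',np.percentile(P[:,0],[0,5,100]).round(4),'y',P[:,1].min().round(4),P[:,1].max().round(4))
E
```

```text
scene 73 x [0.527  0.5274 0.6498] y 0.2953 0.3464
side 197 x [0.5301 0.532  0.6497] y 0.2948 0.345
[0.6155 0.319  0.0504] [4.9 0.2 7.4]
scene 63 x [0.5357 0.5362 0.6591] y 0.2924 0.3454
side 109 x [0.5372 0.5392 0.6589] y 0.292 0.3457
```

Emit:
apply_moves:
  deltas:
    - {"fingers": 0,"delta_pos": [0,0,0.3],"angular": [0,0,0]}
    - {"fingers": 0,"delta_pos": [1,0,0.6],"angular": [0,0,0]}
    - {"fingers": 0,"delta_pos": [3,-0.2,0.6],"angular": [0,0,0]}
    - {"fingers": 0,"delta_pos": [5,-0.4,0.6],"angular": [0,0,0]}
    - {"fingers": 0,"delta_pos": [7,-0.6,0.6],"angular": [0,0,0]}

```text
clock: 7.1
tool_pos: [0.6091, 0.3193, 0.0503]
orientation: [179.8, 0.4, 177.7]
force: [4.8, 0.3, 9.4]
opening: 0.0006
gripper_force: 4.5
```

Emit:
apply_moves:
  deltas:
    - {"fingers": 0,"delta_pos": [1.5,0,0.4],"angular": [0,0,0]}
    - {"fingers": 0,"delta_pos": [3,0,0.4],"angular": [0,0,0]}
    - {"fingers": 0,"delta_pos": [5,0,0.4],"angular": [0,0,0]}
    - {"fingers": 0,"delta_pos": [7,0,0.4],"angular": [0,0,0]}
    - {"fingers": 0,"delta_pos": [9,0,0.4],"angular": [0,0,0]}
    - {"fingers": 0,"delta_pos": [11,0,0.4],"angular": [0,0,0]}
    - {"fingers": 0,"delta_pos": [13,0,0.4],"angular": [0,0,0]}

```text
clock: 7.8
tool_pos: [0.5965, 0.3201, 0.0503]
orientation: [179.7, 0.5, 177.7]
force: [6.7, -0.5, 10.7]
opening: 0.0006
gripper_force: 5.2
```

```bash
python3 bl.py
```

```text
scene 79 x [0.5078 0.5085 0.6315] y 0.2955 0.3478
side 164 x [0.511  0.5142 0.6311] y 0.2958 0.3461
[0.5965 0.3201 0.0503] [ 6.7 -0.5 10.7]
```

Emit:
apply_moves:
  deltas:
    - {"fingers": 0,"delta_pos": [2,0,0.1],"angular": [0,0,0]}
    - {"fingers": 0,"delta_pos": [4,0,0.2],"angular": [0,0,0]}
    - {"fingers": 0,"delta_pos": [6,0,0.2],"angular": [0,0,0]}
    - {"fingers": 0,"delta_pos": [8,0,0.2],"angular": [0,0,0]}
    - {"fingers": 0,"delta_pos": [10,0,0.2],"angular": [0,0,0]}
    - {"fingers": 0,"delta_pos": [12,0,0.2],"angular": [0,0,0]}
    - {"fingers": 0,"delta_pos": [14,0,0.2],"angular": [0,0,0]}
    - {"fingers": 0,"delta_pos": [16,0,0.2],"angular": [0,0,0]}
    - {"fingers": 0,"delta_pos": [18,0,0.2],"angular": [0,0,0]}

```text
clock: 8.8
tool_pos: [0.5788, 0.321, 0.0503]
orientation: [179.7, 0.5, 177.7]
force: [7.5, -0.8, 11.5]
opening: 0.0006
gripper_force: 5.7
```

```bash
python3 bl.py
```

```text
scene 82 x [0.4905 0.4911 0.6135] y 0.2969 0.3485
side 142 x [0.5045 0.5106 0.613 ] y 0.2968 0.3476
[0.5788 0.321  0.0503] [ 7.5 -0.8 11.5]
```

Emit:
apply_moves:
  deltas:
    - {"fingers": 0,"delta_pos": [0,0,-2],"angular": [0,0,0]}
    - {"fingers": 0,"delta_pos": [0,0,-10],"angular": [0,0,0]}
    - {"fingers": 0,"delta_pos": [0,0,-40],"angular": [0,0,0]}
    - {"fingers": 0,"delta_pos": [0,0,-80],"angular": [0,0,0]}
    - {"fingers": 86,"delta_pos": [0,0,-120],"angular": [0,0,0]}
    - {"fingers": 86,"delta_pos": [0,0,-130],"angular": [0,0,0]}
    - {"fingers": 86,"delta_pos": [0,0,-130],"angular": [0,0,0]}
    - {"fingers": 86,"delta_pos": [0,0,-130],"angular": [0,0,0]}

```text
clock: 9.7
tool_pos: [0.5736, 0.3184, 0.1758]
orientation: [-180.0, -0.1, 177.6]
force: [-0.7, 0.1, -0.7]
opening: 0.0267
gripper_force: 0.0
```

```bash
python3 bl.py; python3 - <<'E'
from h import *
o=ctrl.get_obs();T=T_tool(o); im=ctrl.snapshot('wrist'); np.save('Tg.npy',T)
b=im[:,:,::-1]; cv2.imwrite('pics/wg.png',b); print(o['clock'],o['tool_pos'],o['orientation'])
o=cv2.resize(b[20:270,200:440],None,fx=2.4,fy=2.4,interpolation=cv2.INTER_CUBIC); cv2.imwrite('pics/wg_c.png',o)
E
```

```text
scene 68 x [0.4901 0.4905 0.6135] y 0.2955 0.3485
side 114 x [0.4929 0.4942 0.613 ] y 0.295 0.3479
[0.5736 0.3184 0.1758] [-0.7  0.1 -0.7]
9.8 [0.57345396 0.3181291  0.17489832] [-1.79889567e+02 -1.37675262e-01  1.77603560e+02]
```

View pics/wg_c.png

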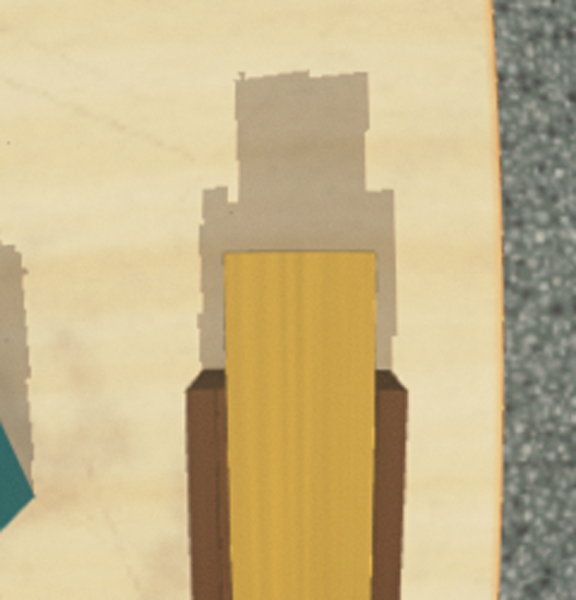

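The blank now overhangs flat, free end corners at (224,252) and (377,252), and the block's front edge at row 390. The sides are parallel to the rails.

```bash
python3 - <<'E'
from h import *
T=np.load('Tg.npy'); f=lambda x,y:hit('wrist',200+x/2.4,20+y/2.4,.05,T)
a,b,c,d,e,g=f(224,252),f(377,252),f(187,390),f(407,389),f(233,598),f(371,598)
print(np.round([a,b,c,d,e,g],4))
m=(a+b)/2;m2=(e+g)/2;u=(m2-m);yaw=np.degrees(np.arctan2(u[1],u[0]));print('end',m.round(4),'yaw',yaw,np.degrees(np.arctan2(-(b-a)[0],(b-a)[1])))
u/=np.linalg.norm(u); print('overhang',((c+d)/2-m)@u)
G=m+.022*u;G[2]=.048-.019; print('grasp',G, rel(G,T_tool()).round(1), ctrl.get_obs()['orientation'])
E
```

```text
[[0.4922 0.2992 0.05  ]
 [0.4942 0.3471 0.05  ]
 [0.5357 0.2849 0.05  ]
 [0.5384 0.3555 0.05  ]
 [0.6079 0.2953 0.05  ]
 [0.6099 0.3425 0.05  ]]
end [0.4932 0.3231 0.05  ] yaw -2.0825066128641856 -2.351603591205287
overhang 0.04391555351128147
grasp [0.51520281 0.32233023 0.029     ] [ 58.2   2.1 146.1] [-1.79881266e+02 -1.31267200e-01  1.77608156e+02]
```

Emit:
apply_moves:
  deltas:
    - {"fingers": 86,"delta_pos": [30,1,20],"angular": [0,0,0]}
    - {"fingers": 86,"delta_pos": [58,2,40],"angular": [0,0,0]}
    - {"fingers": 86,"delta_pos": [58,2,50],"angular": [0,0,0]}
    - {"fingers": 86,"delta_pos": [58,2,50],"angular": [0,0,0]}
    - {"fingers": 86,"delta_pos": [58,2,50],"angular": [0,0,0]}
    - {"fingers": 86,"delta_pos": [58,2,50],"angular": [0,0,0]}

```text
clock: 10.45
tool_pos: [0.5175, 0.3234, 0.1272]
orientation: [180.0, 0.0, 177.6]
force: [0.1, -0.0, -0.1]
opening: 0.084
gripper_force: 0.0
```

Emit:
apply_moves:
  deltas:
    - {"fingers": 86,"delta_pos": [1,-1,25],"angular": [0,0,0]}
    - {"fingers": 86,"delta_pos": [1,-1,50],"angular": [0,0,0]}
    - {"fingers": 86,"delta_pos": [1,-1,75],"angular": [0,0,0]}
    - {"fingers": 86,"delta_pos": [1,-1,90],"angular": [0,0,0]}
    - {"fingers": 86,"delta_pos": [1,-1,96],"angular": [0,0,0]}
    - {"fingers": 86,"delta_pos": [1,-1,96],"angular": [0,0,0]}
    - {"fingers": 86,"delta_pos": [1,-1,96],"angular": [0,0,0]}

```text
clock: 11.15
tool_pos: [0.5162, 0.3227, 0.0317]
orientation: [179.9, 0.1, 177.6]
force: [-0.2, 0.4, 0.5]
opening: 0.0858
gripper_force: 0.0
```

Emit:
apply_moves:
  deltas:
    - {"fingers": 86,"delta_pos": [0,0,0.5],"angular": [0,0,0]}
    - {"fingers": 60,"delta_pos": [0,0,0.5],"angular": [0,0,0]}
    - {"fingers": 54,"delta_pos": [0,0,0.5],"angular": [0,0,0]}
    - {"fingers": 50,"delta_pos": [0,0,0.5],"angular": [0,0,0]}
    - {"fingers": 46,"delta_pos": [0,0,0.5],"angular": [0,0,0]}
    - {"fingers": 40,"delta_pos": [0,0,0.5],"angular": [0,0,0]}
    - {"fingers": 30,"delta_pos": [0,0,0.5],"angular": [0,0,0]}
    - {"fingers": 30,"delta_pos": [0,0,0.5],"angular": [0,0,0]}

```text
clock: 11.95
tool_pos: [0.5154, 0.3222, 0.0303]
orientation: [-180.0, -0.0, 177.6]
force: [-0.7, 0.9, 1.0]
opening: 0.0474
gripper_force: 30.0
```

Emit:
apply_moves:
  deltas:
    - {"fingers": 30,"delta_pos": [0,0,-2],"angular": [0,0,0]}
    - {"fingers": 30,"delta_pos": [0,0,-5],"angular": [0,0,0]}
    - {"fingers": 30,"delta_pos": [0,0,-9],"angular": [0,0,0]}
    - {"fingers": 30,"delta_pos": [0,0,-14],"angular": [0,0,0]}
    - {"fingers": 30,"delta_pos": [0,0,-22],"angular": [0,0,0]}
    - {"fingers": 30,"delta_pos": [0,0,-35],"angular": [0,0,0]}
    - {"fingers": 30,"delta_pos": [0,0,-50],"angular": [0,0,0]}
    - {"fingers": 30,"delta_pos": [0,0,-65],"angular": [0,0,0]}
    - {"fingers": 30,"delta_pos": [0,0,-75],"angular": [0,0,0]}
    - {"fingers": 30,"delta_pos": [0,0,-80],"angular": [0,0,0]}

```text
clock: 12.95
tool_pos: [0.5159, 0.3226, 0.1121]
orientation: [179.9, 0.1, 177.6]
force: [-0.1, -0.0, -1.5]
opening: 0.047
gripper_force: 30.0
```

```bash
python3 - <<'E'
from h import *
o=ctrl.get_obs();print(o['tool_pos'],o['orientation'],o['force'],o['moment'],o['opening'])
b=ctrl.snapshot('scene')[:,:,::-1]; c=ctrl.snapshot('side')[:,:,::-1]
z=lambda i,x,y:cv2.resize(i[y:y+150,x:x+120],None,fx=3,fy=3,interpolation=cv2.INTER_CUBIC)
cv2.imwrite('pics/lift.png',np.hstack([z(b,160,210),z(c,190,220)]))
E
```

```text
[0.51591034 0.32264787 0.11207246] [1.79901181e+02 8.53447685e-02 1.77624052e+02] [-0.12000038 -0.01904763 -1.52823808] [-0.00693405  0.06580089  0.01385864] 0.04698362409716929
```

View pics/lift.png

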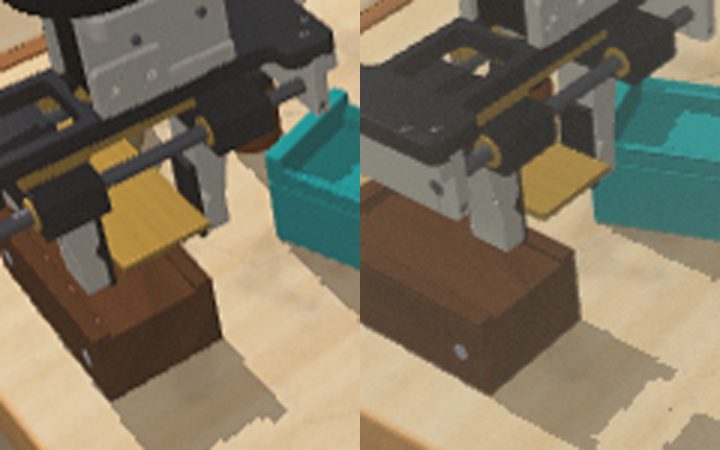

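The blank is held and level. Now I'll carry it to just short of the stop, above the cradle.

Emit:
apply_moves:
  deltas:
    - {"fingers": 30,"delta_pos": [1,-8,0],"angular": [0,0,0]}
    - {"fingers": 30,"delta_pos": [3,-28,0],"angular": [0,0,-1]}
    - {"fingers": 30,"delta_pos": [6,-60,0],"angular": [0,0,-2]}
    - {"fingers": 30,"delta_pos": [9,-100,0],"angular": [0,0,-4]}
    - {"fingers": 30,"delta_pos": [12,-140,0],"angular": [0,0,-6]}
    - {"fingers": 30,"delta_pos": [15,-180,0],"angular": [0,0,-8]}
    - {"fingers": 30,"delta_pos": [18,-220,0],"angular": [0,0,-10]}
    - {"fingers": 30,"delta_pos": [21,-260,0],"angular": [0,0,-11.4]}
    - {"fingers": 30,"delta_pos": [24,-292,0],"angular": [0,0,-11.4]}
    - {"fingers": 30,"delta_pos": [26,-312,0],"angular": [0,0,-11.4]}

```text
clock: 14.05
tool_pos: [0.4747, 0.0089, 0.1095]
orientation: [-180.0, -0.1, -171.1]
force: [0.8, 0.6, -2.0]
opening: 0.0475
gripper_force: 30.0
```

Emit:
apply_moves:
  deltas:
    - {"fingers": 30,"delta_pos": [0,-7,0],"angular": [0,0,0]}
    - {"fingers": 30,"delta_pos": [0,-9,10],"angular": [0,0,0]}
    - {"fingers": 30,"delta_pos": [0,-9,15],"angular": [0,0,0]}
    - {"fingers": 30,"delta_pos": [0,-9,15],"angular": [0,0,0]}
    - {"fingers": 30,"delta_pos": [0,-9,15],"angular": [0,0,0]}

```text
clock: 14.55
tool_pos: [0.4779, 0.0032, 0.0948]
orientation: [-180.0, -0.1, -170.9]
force: [0.0, -0.6, -1.0]
opening: 0.0472
gripper_force: 30.0
```

```bash
python3 - <<'E'
from h import *
o=ctrl.get_obs();T=T_tool(o);np.save('Tp.npy',T);print(o['clock'],o['tool_pos'],o['orientation'],o['force'],o['moment'],o['opening'])
b=ctrl.snapshot('wrist')[:,:,::-1]; c=ctrl.snapshot('side')[:,:,::-1]; d=ctrl.snapshot('scene')[:,:,::-1]
cv2.imwrite('pics/wp_full.png',b);cv2.imwrite('pics/side_p.png',c)
A=cv2.resize(b[140:440,180:480],(400,400)); z=lambda i,x,y:cv2.resize(i[y:y+130,x:x+130],(400,400),interpolation=cv2.INTER_CUBIC)
A=cv2.convertScaleAbs(A,alpha=1.3)
cv2.imwrite('pics/place.png',np.hstack([A,z(c,280,160)]))
E
```

```text
14.55 [0.47785849 0.00321111 0.09478332] [-1.79981120e+02 -5.79248749e-02 -1.70923010e+02] [ 0.0439671  -0.58367636 -0.99648355] [-0.01901136  0.07276509 -0.06160246] 0.04721151197190876
```

View pics/place.png

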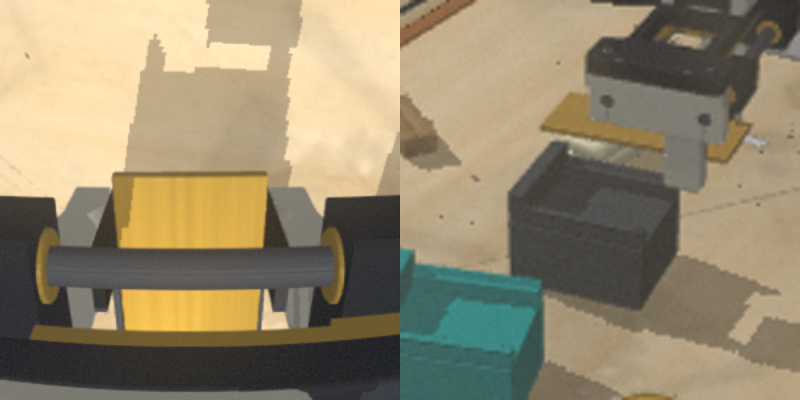

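```bash
python3 - <<'E'
from h import *
p=ctrl.camera_params('side');M=np.linalg.inv(np.array(p['cam_to_world'],float))
y=np.radians(9.08);u=np.array([np.cos(y),np.sin(y),0]);v=np.array([-np.sin(y),np.cos(y),0]);t=np.array([.4779,.0032,.0948+.021])
for droop in (0,3,-3):
  for n,a,b in [('farL +y',.0978,.024),('farR -y',.0978,-.024),('nearL',-.0222,.024),('nearR',-.0222,-.024)]:
    P=t+u*a+v*b; P[2]-=np.radians(droop)*a; q=M@np.append(P,1); print(droop,n,(p['cx']-p['fx']*q[0]/q[2]).round(1),(p['cy']+p['fy']*q[1]/q[2]).round(1))
print('measured farL 325.8 201.3 farR 335.9 190.9 nearR 394.4 200.6 nearL 386.6 212')
E
```

```text
0 farL +y 324.8 198.5
0 farR -y 334.8 187.6
0 nearL 385.8 210.7
0 nearR 393.9 198.9
3 farL +y 324.8 200.9
3 farR -y 334.8 190.0
3 nearL 385.8 210.1
3 nearR 394.0 198.3
-3 farL +y 324.8 196.1
-3 farR -y 334.8 185.3
-3 nearL 385.8 211.3
-3 nearR 393.9 199.4
measured farL 325.8 201.3 farR 335.9 190.9 nearR 394.4 200.6 nearL 386.6 212
```

Emit:
apply_moves:
  deltas:
    - {"fingers": 30,"delta_pos": [2,0,10],"angular": [0,0,0]}
    - {"fingers": 30,"delta_pos": [2,0,22],"angular": [0,0,0]}
    - {"fingers": 30,"delta_pos": [2,0,34],"angular": [0,0,0]}
    - {"fingers": 30,"delta_pos": [2,0,44],"angular": [0,0,0]}
    - {"fingers": 30,"delta_pos": [2,0,50],"angular": [0,0,0]}
    - {"fingers": 30,"delta_pos": [2,0,54],"angular": [0,0,0]}
    - {"fingers": 30,"delta_pos": [2,0,56],"angular": [0,0,0]}
    - {"fingers": 30,"delta_pos": [2,0,56],"angular": [0,0,0]}

```text
clock: 15.5
tool_pos: [0.476, 0.0023, 0.0392]
orientation: [-180.0, -0.0, -171.0]
force: [0.4, 0.4, -1.9]
opening: 0.0472
gripper_force: 30.0
```

Emit:
apply_moves:
  deltas:
    - {"fingers": 30,"delta_pos": [0,0,1],"angular": [0,0,0]}
    - {"fingers": 30,"delta_pos": [0,0,2],"angular": [0,0,0]}
    - {"fingers": 30,"delta_pos": [0,0,3],"angular": [0,0,0]}
    - {"fingers": 30,"delta_pos": [0,0,3],"angular": [0,0,0]}
    - {"fingers": 30,"delta_pos": [0,0,3],"angular": [0,0,0]}

```text
clock: 16.0
tool_pos: [0.476, 0.0023, 0.0363]
orientation: [180.0, 0.0, -171.0]
force: [0.0, 0.5, -2.2]
opening: 0.0475
gripper_force: 30.0
```

Emit:
apply_moves:
  deltas:
    - {"fingers": 30,"delta_pos": [0,0,1],"angular": [0,0,0]}
    - {"fingers": 30,"delta_pos": [0,0,2],"angular": [0,0,0]}
    - {"fingers": 30,"delta_pos": [0,0,3],"angular": [0,0,0]}
    - {"fingers": 30,"delta_pos": [0,0,3],"angular": [0,0,0]}

```text
clock: 16.4
tool_pos: [0.4758, 0.0023, 0.0331]
orientation: [-180.0, -0.0, -171.0]
force: [-0.0, 0.4, -2.2]
opening: 0.0477
gripper_force: 30.0
```

Emit:
apply_moves:
  deltas:
    - {"fingers": 30,"delta_pos": [0,0,0.7],"angular": [0,0,0]}
    - {"fingers": 30,"delta_pos": [0,0,1.4],"angular": [0,0,0]}
    - {"fingers": 30,"delta_pos": [0,0,2],"angular": [0,0,0]}
    - {"fingers": 30,"delta_pos": [0,0,2],"angular": [0,0,0]}

```text
clock: 16.8
tool_pos: [0.476, 0.0023, 0.0312]
orientation: [-180.0, -0.0, -171.0]
force: [0.1, -0.5, -1.4]
opening: 0.0472
gripper_force: 30.0
```

Emit:
apply_moves:
  deltas:
    - {"fingers": 30,"delta_pos": [0,0,0.5],"angular": [0,0,0]}
    - {"fingers": 30,"delta_pos": [0,0,1],"angular": [0,0,0]}
    - {"fingers": 30,"delta_pos": [0,0,1],"angular": [0,0,0]}

```text
clock: 17.1
tool_pos: [0.476, 0.0023, 0.0303]
orientation: [180.0, 0.0, -171.0]
force: [-0.6, 0.7, -1.0]
opening: 0.047
gripper_force: 30.0
```

Emit:
apply_moves:
  deltas:
    - {"fingers": 30,"delta_pos": [0,0,0.3],"angular": [0,0,0]}
    - {"fingers": 30,"delta_pos": [0,0,0.5],"angular": [0,0,0]}
    - {"fingers": 30,"delta_pos": [0,0,0.5],"angular": [0,0,0]}

```text
clock: 17.4
tool_pos: [0.476, 0.0023, 0.0299]
orientation: [-180.0, 0.0, -171.0]
force: [-1.3, -0.4, 2.1]
opening: 0.0473
gripper_force: 30.0
```

Emit:
apply_moves:
  deltas:
    - {"fingers": 30,"delta_pos": [-1,0,0],"angular": [0,0,0]}
    - {"fingers": 30,"delta_pos": [-2,0,0],"angular": [0,0,0]}
    - {"fingers": 30,"delta_pos": [-3,0,0],"angular": [0,0,0]}
    - {"fingers": 30,"delta_pos": [-4,0,0],"angular": [0,0,0]}
    - {"fingers": 30,"delta_pos": [-4,0,0],"angular": [0,0,0]}

```text
clock: 17.9
tool_pos: [0.4799, 0.0028, 0.0297]
orientation: [-180.0, -0.0, -171.0]
force: [-4.3, -0.7, 3.9]
opening: 0.0474
gripper_force: 30.0
```

Emit:
apply_moves:
  deltas:
    - {"fingers": 30,"delta_pos": [-1,0,0],"angular": [0,0,0]}
    - {"fingers": 30,"delta_pos": [-2,0,0],"angular": [0,0,0]}
    - {"fingers": 30,"delta_pos": [-2,0,0],"angular": [0,0,0]}

```text
clock: 18.2
tool_pos: [0.482, 0.0032, 0.0298]
orientation: [-180.0, -0.0, -171.0]
force: [-3.7, -0.5, 4.9]
opening: 0.0475
gripper_force: 30.0
```

Friction only so far, so I'll keep going in small steps.

Emit:
apply_moves:
  deltas:
    - {"fingers": 30,"delta_pos": [-1,0,-0.1],"angular": [0,0,0]}
    - {"fingers": 30,"delta_pos": [-1.5,0,-0.1],"angular": [0,0,0]}
    - {"fingers": 30,"delta_pos": [-1.5,0,-0.1],"angular": [0,0,0]}

```text
clock: 18.5
tool_pos: [0.4836, 0.0035, 0.0299]
orientation: [180.0, 0.0, -171.0]
force: [-3.7, -0.6, 3.5]
opening: 0.0475
gripper_force: 30.0
```

Emit:
apply_moves:
  deltas:
    - {"fingers": 30,"delta_pos": [-1,0,0],"angular": [0,0,0]}
    - {"fingers": 30,"delta_pos": [-1.5,0,0],"angular": [0,0,0]}
    - {"fingers": 30,"delta_pos": [-1.5,0,0],"angular": [0,0,0]}

```text
clock: 18.8
tool_pos: [0.4841, 0.0036, 0.0298]
orientation: [-180.0, -0.1, -171.0]
force: [-7.6, -1.0, 7.9]
opening: 0.0469
gripper_force: 30.0
```

The blank stopped at x=.4841 against the predicted .4842, and the force is rising, so it has reached the stop. One more light nudge, then I release.

Emit:
apply_moves:
  deltas:
    - {"fingers": 30,"delta_pos": [-0.5,0,-0.3],"angular": [0,0,0]}
    - {"fingers": 30,"delta_pos": [-0.8,0,-0.5],"angular": [0,0,0]}
    - {"fingers": 30,"delta_pos": [-0.8,0,-0.5],"angular": [0,0,0]}

```text
clock: 19.1
tool_pos: [0.4841, 0.0035, 0.0298]
orientation: [-180.0, -0.2, -171.0]
force: [-7.6, 0.4, 4.3]
opening: 0.047
gripper_force: 30.0
```

Emit:
apply_moves:
  deltas:
    - {"fingers": 50,"delta_pos": [0,0,0],"angular": [0,0,0]}
    - {"fingers": 56,"delta_pos": [0,0,0],"angular": [0,0,0]}
    - {"fingers": 66,"delta_pos": [0,0,0],"angular": [0,0,0]}
    - {"fingers": 76,"delta_pos": [0,0,0],"angular": [0,0,0]}
    - {"fingers": 80,"delta_pos": [0,0,0],"angular": [0,0,0]}
    - {"fingers": 80,"delta_pos": [0,0,0],"angular": [0,0,0]}

```text
clock: 19.7
tool_pos: [0.4858, 0.0039, 0.0304]
orientation: [180.0, 0.0, -171.0]
force: [0.5, -0.0, -0.6]
opening: 0.0788
gripper_force: 0.0
```

Emit:
apply_moves:
  deltas:
    - {"fingers": 86,"delta_pos": [0,0,-10],"angular": [0,0,0]}
    - {"fingers": 86,"delta_pos": [0,0,-30],"angular": [0,0,0]}
    - {"fingers": 86,"delta_pos": [0,0,-60],"angular": [0,0,0]}
    - {"fingers": 86,"delta_pos": [0,0,-100],"angular": [0,0,0]}
    - {"fingers": 86,"delta_pos": [-20,0,-140],"angular": [0,0,0]}
    - {"fingers": 86,"delta_pos": [-60,0,-170],"angular": [0,0,0]}
    - {"fingers": 86,"delta_pos": [-100,0,-170],"angular": [0,0,0]}
    - {"fingers": 86,"delta_pos": [-115,0,-170],"angular": [0,0,0]}
    - {"fingers": 86,"delta_pos": [-115,0,-170],"angular": [0,0,0]}
    - {"fingers": 86,"delta_pos": [-115,0,-170],"angular": [0,0,0]}

```text
clock: 20.7
tool_pos: [0.5986, 0.0217, 0.2003]
orientation: [-180.0, -0.1, -171.0]
force: [-1.0, -0.8, -0.5]
opening: 0.0858
gripper_force: 0.0
```

```bash
python3 - <<'E'
from h import *
o=ctrl.get_obs();T=T_tool(o);np.save('Te.npy',T);print(o['clock'],o['tool_pos'],o['orientation'])
b=ctrl.snapshot('wrist')[:,:,::-1];c=ctrl.snapshot('side')[:,:,::-1]
cv2.imwrite('pics/we_full.png',b)
cv2.imwrite('pics/end.png',np.hstack([cv2.resize(b[60:260,220:420],(440,440),interpolation=cv2.INTER_CUBIC),cv2.resize(c[180:300,290:388],(360,440),interpolation=cv2.INTER_CUBIC)]))
E
```

```text
20.7 [0.59861195 0.02169671 0.20031144] [-1.79997248e+02 -5.49101229e-02 -1.70998200e+02]
```

View pics/end.png

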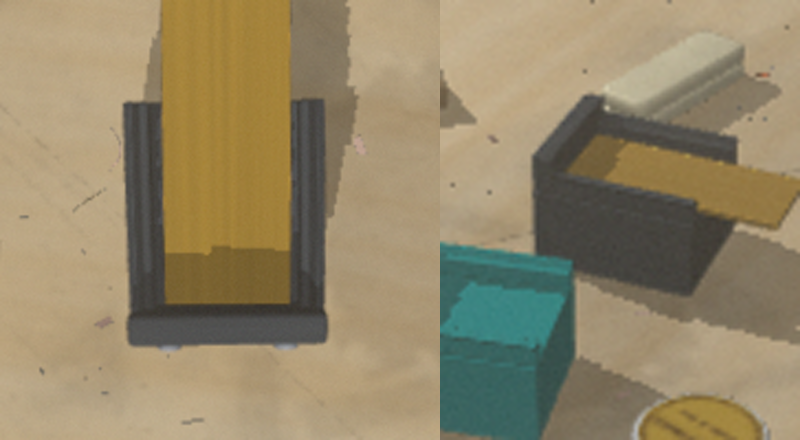

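The blank lies flat and parallel in the grey cradle with its far end (row 304) against the stop. The gripper is clear of everything and the bystanders have not moved. I'm handing the job in.

```bash
python3 -c "
from plant import ctrl
print(ctrl.close_job())"
```

```text
the job is handed in; nothing more can be done
None
```

The brass blank was slid out (largest measured press 11.5 N), picked up by its overhanging end and released flat in the dark steel cradle against the end stop; the job was handed in at about 21 s, with no verdict returned.

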